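# Switch on and tare the parcel scale

## Task

The empty tray is on the bench scale, ready for weighing a trophy: switch the scale on by holding its green key down for about a second, let it go, then press the blue tare key and let it up again, and take your hand well clear of the scale. Press lightly with the fingertips, keep off the pan and the tray so the zero is true, leave the two grey keys unpressed and do not disturb the things standing about.

Things in the scene. Friction and masses are not known exactly. Their poses are not given: they have to be found in the camera images.
- scale: pale grey bench scale, fixed, 314 (x) x 270 (y) mm, 62 mm high at the pan. Origin on the table under its middle; -x is its front, nearest the robot; +y its left as the robot sees it. Front console: x -160 to -50 mm, 250 mm wide, face sloping up 0.17 rad towards the pan, 34 to 53 mm above the table. On it a row of four square keys nearest the robot, behind them a display.
- pan: steel weighing pan of the scale, 196 (x) x 250 (y) x 6 mm, origin under its middle at 56 mm above the table and 55 mm behind the scale's origin, so its front edge is 90 mm behind the line of key centres. Leaning on it would spoil the tare.
- tray: loose open blue-grey tray with a white lining standing on the pan, 150 (x) x 200 (y) x 26 mm high, 220 g; origin at the centre of its underside. Its rim is 88 mm above the table.
- key_on_top (a point): centre of the top of the green on key, the leftmost of four from the robot (scale x -133, y +81 mm). Keys are 30 x 30 mm, 54 mm apart centre to centre; tops stand 8 mm proud of the console face, about 47 mm above the table when up. Axes: z out of the key (up, leaning 0.17 rad to the scale's front), x up the slope to the pan, y to the left. The point moves with the key.
- key_unit_top (a point): centre of the top of the left grey key (scale y = +27 mm), same size and axes; leave it alone.
- key_hold_top (a point): centre of the top of the right grey key (scale y = -27 mm), same size and axes; leave it alone.
- key_tare_top (a point): centre of the top of the blue tare key, the rightmost of the four (scale y = -81 mm), same size and axes.
- key_on (a joint): travel of the green key, m: 0 up, 0.006 fully down, along the key's own -z. Spring-loaded: about 1.5 N to start it, rising evenly to 8 N fully down; comes up by itself. It works from 0.0025 (4.2 N).
- key_unit (a joint): travel of the left grey key, like the green one.
- key_hold (a joint): travel of the right grey key, like the green one.
- key_tare (a joint): travel of the blue key, like the green one.
- cup: small two-handled silver trophy cup on a dark wooden plinth, loose, 60 x 60 mm at the plinth, 97 mm over the handles, 140 mm high, origin under its middle; stands to the left or right of the scale. A bystander.
- mug: cream mug, loose, 80 mm across and 92 mm high, handle on its +y side, origin under its middle; to the left or right of the scale. A bystander.
- tape: roll of brown packing tape lying flat, loose, 100 mm across (76 mm hole), 48 mm high, origin under its middle; to the left or right of the scale. A bystander.
- stamp: wooden hand stamp with a dark knob handle, standing, loose, 70 x 36 x 70 mm high, origin under its middle; to the left or right of the scale. A bystander.
- case: closed dark blue medal case, loose, 70 x 92 x 27 mm high, origin under its middle; on the table in front of the scale (robot side). A bystander.
- brush: dusting brush lying flat, loose, 170 mm long along its x, wooden handle at its -x end; on the table in front of the scale. A bystander.
Things that resemble listed ones, but are neither listed nor needed, are in the scene too. What is shaped like the tray but brown or pink is not meant.

How it is judged:
By the outcome, as a careful person would: the job done as asked, in the order asked, and still so for the second after the job is handed in, with the robot touching nothing.
It also fails if it takes over 42 s, if anything falls off the work surface, if the arm or the gripper's body presses on something with over 40 N, if the wrist force passes 120 N, or if a joint passes its speed limit or range.

## Robot

A 7-joint arm with a two-finger parallel gripper is mounted at the origin on the work surface. World frame = base frame: x ahead of the robot, y to its left, z up, the work surface at z = 0. Lengths are in m, angles in degrees, forces in N, time in s.
With the tool pointing down it reaches from about 0.4 to 0.85 m from the base axis. Payload 4.5 kg.
Tool frame: the origin (TCP) lies between the finger pads; the fingertips stand 19 mm ahead of it and the grasp point (between the pads) is the TCP (manip.tip_reach is the z of the fingertips in the tool frame, in m); z points along the fingers, y is the direction in which the jaws open and shut (so a half turn about z gives the same grasp; the last joint's range is limited). The gripper opens to 88 mm and grips with 3 to 60 N. Pads are 18 mm wide; open, the fingers measure 123 mm over their backs; the gripper's body (75 mm by 187 mm) begins 45 mm behind the grasp point.
Start: joints at [-62.636, 39.483, -11.15, 89.685, 9.013, 51.709, -12.324], TCP at [0.268, 0.564, 0.258] pointing down, gripper open.
Joint ranges: [-172.22, 172.22], [-26.19, 119.32], [-84.43, 86.54], [7.71, 146.69], [-57.33, 237.33], [2.42, 119.75], [-152.13, 152.13]. Speed limits (degrees/s): [147.25, 147.25, 180, 180, 180, 180, 180].

## Interface

Orientations are given as a 3x3 rotation matrix whose columns are the frame's x, y, z axes.
In Python, from cell import manip gives the robot as it stands.
- The arm moves only by the tool move_arm, never from a script. Its argument "targets" is a list of rows, each an object with "xyz": the shift along the tool's x, y, z in mm, a list of three; "twist": the turn, a rotation vector about the tool's x, y, z in degrees, a list of three. In form: [{"xyz": [x, y, z], "twist": [rx, ry, rz]}, ...]. A call has 1 to 5 rows; each row shifts and turns the pose as measured when the row begins, along the tool's axes as they then stand; what a row does not reach is not made up. A row lasts 1/8 s, in which the tool goes at most 62.5 mm and 10.7 degrees, less where a joint would pass 70% of its speed; a pose out of reach is approached as far as the arm can. A call with a gripper value outside its range is refused whole. "fingers" is the finger opening in mm, from 0 to 88.1, set as the call begins (left out, the last holds). The fingers move at their own pace and stop on an object; the grip force is fixed at half the most. Time passes only in rows, so rows that do not move let the fingers close. It gives the time, the measured TCP pose, the force and the opening at its end, in the units of the state.
- manip.state(): the state, without advancing time (a new reading comes with each control period).
- manip.get_image(name): name is "side" or "top" or "wrist"; returns a dict with "pixels" (420x560x3 uint8, red, green, blue), "range_z" (420x560 float32, m along the optical axis (not along the pixel's ray), 0 where there is no reading), "fx", "fy", "cx", "cy" (pixels), "distortion" ([k1, k2, p1, p2, k3] as OpenCV has them; the pictures are not rectified), "world_from_camera" (4x4, takes a point from camera to world coordinates). Camera axes: x right, y down, z forward; pixel columns grow to the right and rows downward; lengths in m; the calibration is good to about 2 mm. A picture is of the moment at which its call begins.
- manip.finish_job(): hands the job in, once; it reports no verdict.
The state is a dict: "time": time; "joints": joint angles; "qvel": joint speeds; "effort": joint torques, N m; "tcp_pos": TCP position; "tcp_rot": TCP orientation; "contact_force": force on the tool from outside, world axes, zero at the start; "wrist_torque": the same for the moment, N m; "opening": finger opening in m.
Only numpy, scipy, OpenCV 4.12 (cv2) and the standard library are available. Lean on these libraries where they do the work, as an engineer would, in place of code of your own. Each camera call takes 0.05 s, during which the arm holds its last target.

## Working session

There is one attempt and no reset: what is moved stays moved. The work goes in short steps, Python scripts to look and compute and a tool call to move; the robot and the scene stay as the last step left them, time stands still between calls to the robot, and variables do not carry over. Pictures are saved under pics/ and viewed, and the job is handed in when it is done.

Besides the shell and the picture viewer there is one more tool, called as name(argument=value, ...) on one line, values as JSON. move_arm: Moves the arm, as the interface text tells. Its arguments: {"type":"object","properties":{"targets":{"type":"array"},"fingers":{"type":"number"}},"required":["targets"]}

```bash
mkdir -p pics; python3 - <<'E'
from cell import manip
import cv2,pickle
print(manip.state())
d={}
for n in("top","side"):
    im=manip.get_image(n);d[n]=im
    cv2.imwrite(f"pics/{n}0.png",im["pixels"][:,:,::-1])
    print(n,im["fx"],im["fy"],im["cx"],im["cy"],im["distortion"],im["world_from_camera"])
pickle.dump(d,open("im0.pkl","wb")); print(manip.tip_reach)
E
```

```text
{'time': 0.0, 'joints': array([-62.63665538,  39.53366245, -11.14547482,  89.74504593,
         9.01327132,  51.70951127, -12.3237753 ]), 'qvel': array([ 0.04022563,  0.08149112, -0.00459712,  0.00839945, -0.0576248 ,
       -0.11213373, -0.00557551]), 'effort': array([-2.17312436e-04, -5.27557504e+01, -1.26670003e+00, -1.53431386e+01,
       -5.26096125e-02,  6.63566592e-03,  1.56446572e-04]), 'tcp_pos': array([0.26812943, 0.56389652, 0.25690426]), 'tcp_rot': array([[-9.03182194e-01,  4.29256887e-01, -6.70922656e-04],
       [ 4.29257390e-01,  9.03180551e-01, -1.72814916e-03],
       [-1.35855635e-04, -1.84883206e-03, -9.99998282e-01]]), 'contact_force': array([-0.36531729,  0.81614087, -0.15273445]), 'wrist_torque': array([ 0.00973075,  0.03020718, -0.04332167]), 'opening': 0.08800862152428637}
top 441.7738883484935 441.7738883484935 282.94512805190845 209.5290531418035 [-0.09163177  0.          0.          0.          0.        ] [[ 0.01861247 -0.9826303   0.18463819  0.2895382 ]
 [-0.99927596 -0.02441129 -0.02918288  0.04637932]
 [ 0.03318323 -0.18396134 -0.9823732   1.13398061]
 [ 0.          0.          0.          1.        ]]
side 495.9619753747746 495.9619753747746 277.1593192794101 208.8928130456894 [0.03387892 0.         0.         0.         0.        ] [[ 0.98152975 -0.09743675  0.16463724  0.29802299]
 [-0.19122808 -0.47458319  0.85918718 -1.04523459]
 [-0.00558234 -0.87480105 -0.48445016  0.69365399]
 [ 0.          0.          0.          1.        ]]
0.019
```

View pics/top0.png

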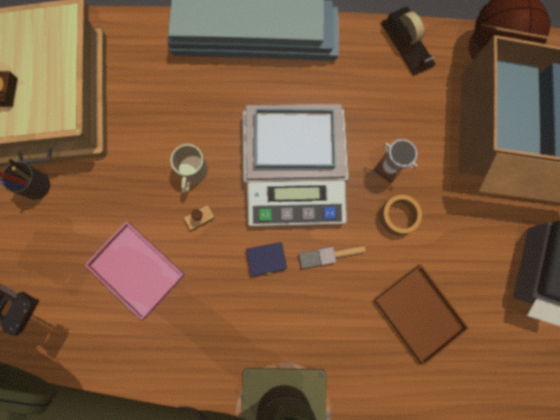

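View pics/side0.png

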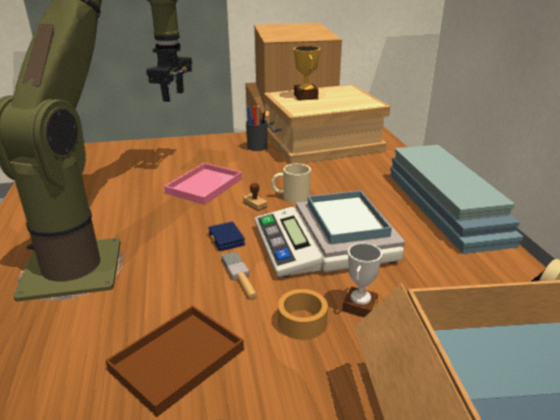

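The top view shows the scale with green key ~(265,214), grey keys ~(287,214) and (308,213), and blue key ~(330,213). The tray sits at (294,139). The case (266,260) and brush (332,257) are in front of the scale. The pink and brown trays are decoys.

```bash
cat > h.py <<'E'
import cv2,numpy as np
def pt(im,u,v,z=None,d=None):
    K=np.array([[im["fx"],0,im["cx"]],[0,im["fy"],im["cy"]],[0,0,1]])
    n=cv2.undistortPoints(np.array([[[u,v]]],float),K,np.array(im["distortion"],float))[0,0]
    T=im["world_from_camera"];r=T[:3,:3]@np.array([n[0],n[1],1]);o=T[:3,3]
    if z is not None: d=(z-o[2])/r[2]
    elif d is None: d=float(np.median(im["range_z"][int(round(v))-1:int(round(v))+2,int(round(u))-1:int(round(u))+2]))
    return o+r*d
def proj(im,P):
    K=np.array([[im["fx"],0,im["cx"]],[0,im["fy"],im["cy"]],[0,0,1]])
    W=np.linalg.inv(im["world_from_camera"])
    return cv2.projectPoints(np.array(P,float).reshape(-1,3),cv2.Rodrigues(W[:3,:3])[0],W[:3,3],K,np.array(im["distortion"],float))[0][:,0]
E
python3 - <<'E'
import pickle,cv2,numpy as np
from h import *
d=pickle.load(open("im0.pkl","rb"))
im=d["top"];c=im["pixels"][165:285,230:370,::-1]
cv2.imwrite("pics/c_top.png",cv2.resize(c,None,fx=5,fy=5,interpolation=cv2.INTER_CUBIC)[:600])
im2=d["side"];c=im2["pixels"][195:305,205:345,::-1]
cv2.imwrite("pics/c_side.png",cv2.resize(c,None,fx=5,fy=5,interpolation=cv2.INTER_CUBIC)[:600])
hsv=cv2.cvtColor(im["pixels"],cv2.COLOR_RGB2HSV)
for nm,lo,hi in(("g",(45,100,60),(85,255,255)),("b",(105,150,100),(130,255,255))):
  for k in("top","side"):
    i=d[k];h=cv2.cvtColor(i["pixels"],cv2.COLOR_RGB2HSV);m=cv2.inRange(h,lo,hi)
    n,l,s,ce=cv2.connectedComponentsWithStats(m)
    for j in range(1,n):
      if s[j,4]>40: print(nm,k,s[j],ce[j],pt(i,*ce[j]),pt(i,*ce[j],z=.047))
E
```

```text
g top [260 209  11  11  82] [264.96341463 213.90243902] [0.48148411 0.05878537 0.04773275] [0.48161359 0.05879374 0.047     ]
g side [261 215  13  11  96] [267.07291667 220.02083333] [0.48099886 0.04939263 0.04649923] [0.48085727 0.04854561 0.047     ]
b side [275 248  15  12  90] [282.57777778 254.25555556] [ 0.48862481 -0.11345229  0.04723673] [ 0.48869461 -0.11311106  0.047     ]
```

View pics/c_top.png

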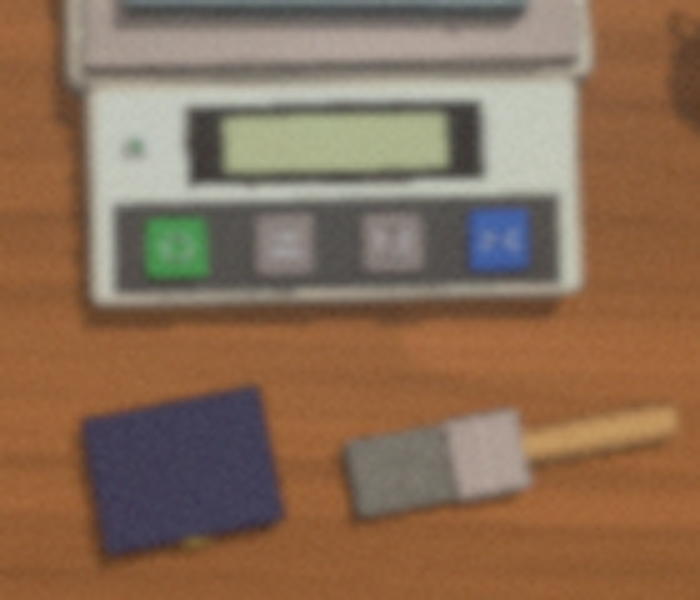

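View pics/c_side.png

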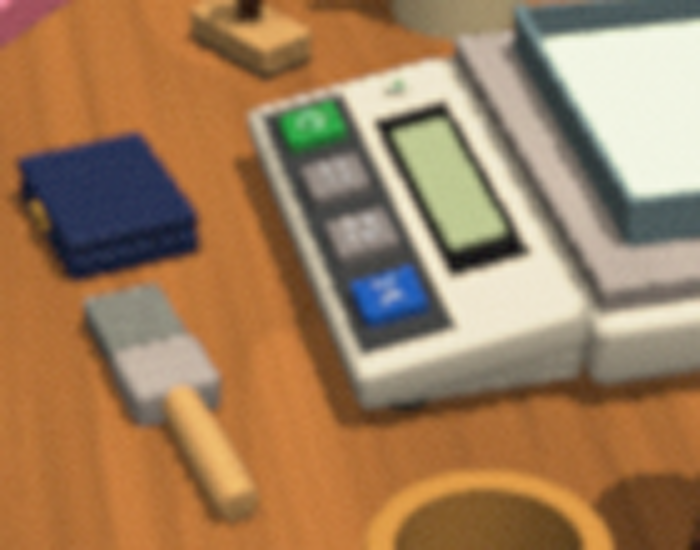

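The two cameras disagree by 10 mm in y for the green key, although both give a good height. I'll find out which one is off by checking against the known gripper pose and other points.

```bash
python3 - <<'E'
import pickle,cv2,numpy as np
from h import *
d=pickle.load(open("im0.pkl","rb"))
t,s=d["top"],d["side"]
print("blue top",pt(t,330,213),pt(t,330,213,z=.047))
print("greys top",pt(t,287,213.5),pt(t,308.5,213.2))
# table heights
for u,v in((225,290),(330,330),(220,80),(370,90),(420,250)): print("table top",pt(t,u,v))
for u,v in((150,220),(330,380),(230,150),(350,150)): print("table side",pt(s,u,v))
# case top center
print("case",pt(t,266.5,259),pt(s,226.5,234))
tcp=np.array([.26813,.5639,.2569]);R=np.array([[-.90318,.42926,-.00067],[.42926,.90318,-.00173],[-.00014,-.00185,-1]])
P=[tcp+R@np.array(q) for q in((0,.044,.019),(0,-.044,.019),(0,0,0),(0,.044,0),(0,-.044,0))]
print(proj(t,P),proj(s,P))
c=t["pixels"][260:360,0:100,::-1].copy();a=cv2.resize(c,None,fx=5,fy=5,interpolation=cv2.INTER_CUBIC)
for p in proj(t,P): cv2.circle(a,tuple(int(x) for x in ((p-[0,260]+.5)*5)),4,(0,0,255),1)
cv2.imwrite("pics/g_top.png",a)
c=s["pixels"][30:130,120:220,::-1];a=cv2.resize(c,None,fx=5,fy=5,interpolation=cv2.INTER_CUBIC)
for p in proj(s,P): cv2.circle(a,tuple(int(x) for x in ((p-[120,30]+.5)*5)),4,(0,0,255),1)
cv2.imwrite("pics/g_side.png",a)
E
```

```text
blue top [ 0.48782941 -0.10428119  0.04740987] [ 0.48790421 -0.10433802  0.047     ]
greys top [0.48383261 0.00378956 0.04785915] [ 0.48624392 -0.05023895  0.04603725]
table top [0.29215697 0.15528872 0.000358  ]
table top [ 0.19754825 -0.11140187 -0.00032598]
table top [ 0.86506874  0.1946604  -0.00095713]
table top [ 8.49352765e-01 -2.24947773e-01  3.79012373e-04]
table top [ 0.40386575 -0.34923103 -0.00169202]
table side [0.17608554 0.18951359 0.00223809]
table side [ 5.05709976e-01 -4.48631514e-01  2.63786557e-04]
table side [ 4.49392901e-01  6.58735613e-01 -8.25785445e-05]
table side [0.85987494 0.51204022 0.02415799]
case [0.37095713 0.05225775 0.02555944] [0.3730759  0.03298324 0.02738695]
[[ -3.56497725 284.62129083]
 [ 31.26980665 305.05612797]
 [  8.44718405 294.76943392]
 [ -9.04620341 284.38774262]
 [ 26.35369429 305.26221622]] [[178.73461281  92.4915274 ]
 [167.04796743 100.06875554]
 [172.37495841  90.3085094 ]
 [178.12883125  86.72070927]
 [166.3425444   94.06751936]]
```

View pics/g_top.png

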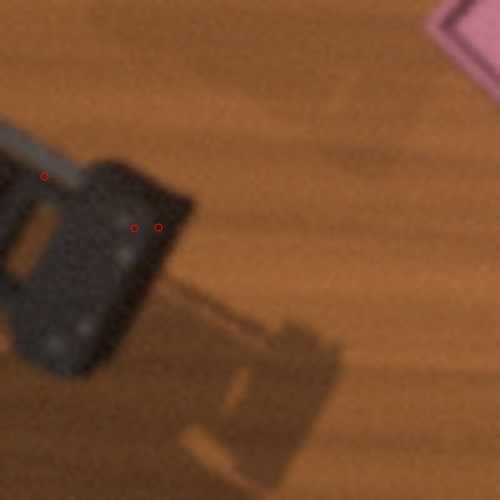

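View pics/g_side.png

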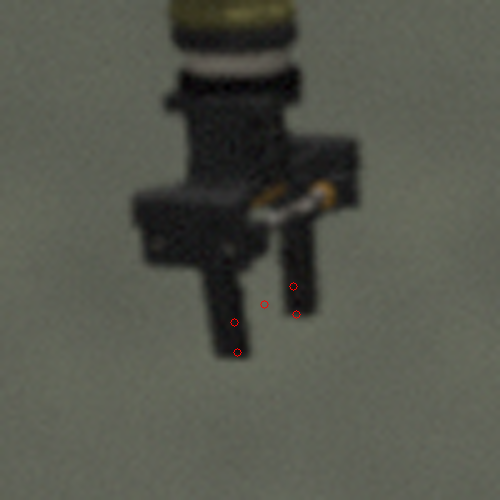

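```bash
cat >> h.py <<'E'
from scipy.spatial.transform import Rotation as Ro
def goalrot(yaw,tilt):
    # scale axes yaw deg; tool z = -key normal, tool y along scale y
    X=np.array([np.cos(np.radians(yaw)),np.sin(np.radians(yaw)),0]);Z=np.array([0,0,1.]);Y=np.cross(Z,X)
    tz=X*np.sin(tilt)-Z*np.cos(tilt)
    return np.column_stack([np.cross(Y,tz),Y,tz])
def plan(p,R,pt_,Rt,step=58):
    p=np.array(p);R=np.array(R);n=max(1,int(np.ceil(np.linalg.norm(pt_-p)*1000/step)))
    rv=Ro.from_matrix(R.T@Rt).as_rotvec(degrees=True);n=max(n,int(np.ceil(np.linalg.norm(rv)/9.5)))
    dr=Ro.from_rotvec(rv/n,degrees=True);d=(pt_-p)/n;print("n",n)
    for i in range(n):
        print('{"xyz":',np.round(R.T@d*1000,1).tolist(),', "twist":',np.round(rv/n,2).tolist(),'}')
        R=R@dr.as_matrix()
E
python3 - <<'E'
from cell import manip
from h import *
s=manip.state()
plan(s["tcp_pos"],s["tcp_rot"],np.array([.42,-.02,.25]),goalrot(2.6,.17))
E
```

```text
n 11
{"xyz": [-35.3, -42.0, 0.7] , "twist": [-0.22, -0.87, -2.54] }
{"xyz": [-33.3, -43.5, 1.1] , "twist": [-0.22, -0.87, -2.54] }
{"xyz": [-31.4, -45.0, 1.4] , "twist": [-0.22, -0.87, -2.54] }
{"xyz": [-29.3, -46.3, 1.7] , "twist": [-0.22, -0.87, -2.54] }
{"xyz": [-27.2, -47.6, 1.9] , "twist": [-0.22, -0.87, -2.54] }
{"xyz": [-25.0, -48.8, 2.1] , "twist": [-0.22, -0.87, -2.54] }
{"xyz": [-22.8, -49.8, 2.3] , "twist": [-0.22, -0.87, -2.54] }
{"xyz": [-20.6, -50.8, 2.4] , "twist": [-0.22, -0.87, -2.54] }
{"xyz": [-18.2, -51.7, 2.5] , "twist": [-0.22, -0.87, -2.54] }
{"xyz": [-15.9, -52.4, 2.6] , "twist": [-0.22, -0.87, -2.54] }
{"xyz": [-13.5, -53.1, 2.6] , "twist": [-0.22, -0.87, -2.54] }
```

move_arm(targets=[{"xyz":[-35,-42,0],"twist":[-0.2,-0.9,-2.5]},{"xyz":[-33,-43,1],"twist":[-0.2,-0.9,-2.5]},{"xyz":[-31,-45,1],"twist":[-0.2,-0.9,-2.5]},{"xyz":[-29,-46,2],"twist":[-0.2,-0.9,-2.5]},{"xyz":[-27,-48,2],"twist":[-0.2,-0.9,-2.5]}], fingers=0)

```text
time: 0.72
tcp_pos: [0.3364, 0.2959, 0.2524]
tcp_rot: [[-0.974, 0.21, 0.08], [0.21, 0.978, -0.009], [-0.08, 0.008, -0.997]]
contact_force: [1.2, 0.0, 0.0]
opening: 0.0401
```

move_arm(targets=[{"xyz":[-25,-49,2],"twist":[-0.2,-0.9,-2.5]},{"xyz":[-23,-50,2],"twist":[-0.2,-0.9,-2.5]},{"xyz":[-21,-51,2],"twist":[-0.2,-0.9,-2.5]},{"xyz":[-18,-52,2],"twist":[-0.2,-0.9,-2.5]},{"xyz":[-16,-52,2],"twist":[-0.2,-0.9,-2.5]}])

```text
time: 1.35
tcp_pos: [0.41, 0.0224, 0.2521]
tcp_rot: [[-0.987, -0.017, 0.162], [-0.017, 1.0, 0.001], [-0.162, -0.002, -0.987]]
contact_force: [1.2, 0.3, -0.0]
opening: 0.0003
```

move_arm(targets=[{"xyz":[-13,-53,2],"twist":[-0.2,-0.9,-2.5]},{"xyz":[0,0,0],"twist":[0,0,0]},{"xyz":[0,0,0],"twist":[0,0,0]}])

```text
time: 1.72
tcp_pos: [0.4239, -0.0379, 0.2519]
tcp_rot: [[-0.983, -0.049, 0.177], [-0.049, 0.999, 0.002], [-0.177, -0.007, -0.984]]
contact_force: [0.1, 1.1, 0.7]
opening: 0.0006
```

```bash
python3 - <<'E'
from cell import manip
import cv2,pickle
from h import *
s=manip.state();print(s["time"],s["tcp_pos"],s["tcp_rot"],s["contact_force"],s["opening"])
d={}
for n in("wrist","side","top"):
    im=manip.get_image(n);d[n]=im;cv2.imwrite(f"pics/{n}1.png",im["pixels"][:,:,::-1])
pickle.dump((d,s),open("im1.pkl","wb"))
print(d["wrist"]["world_from_camera"])
E
```

```text
1.725 [ 0.42394966 -0.03794048  0.25187266] [[-0.98304642 -0.04901276  0.17668471]
 [-0.04945702  0.99877446  0.00189122]
 [-0.17656087 -0.00687915 -0.98426568]] [0.09326514 1.06043315 0.72110216] 0.0005872751803038978
[[-0.04813516  0.90301736  0.42689887  0.33595031]
 [ 0.99882231  0.04611916  0.01506697 -0.04114908]
 [-0.00608248  0.42712137 -0.90417384  0.36475319]
 [ 0.          0.          0.          1.        ]]
```

View pics/wrist1.png

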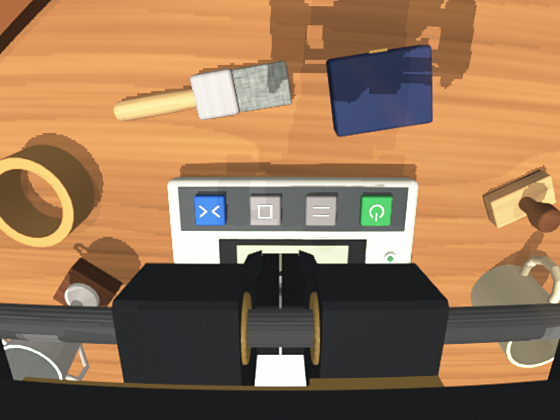

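View pics/side1.png

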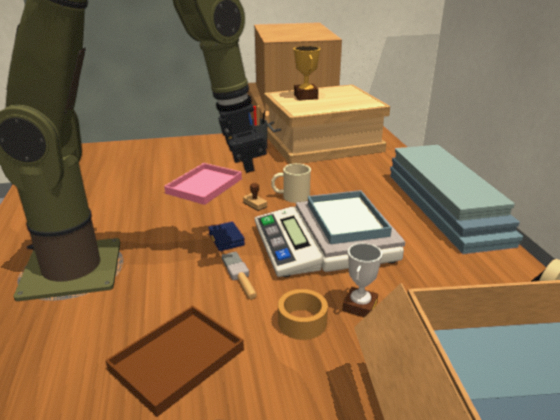

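The wrist view shows blue (210,211), greys (265,211) and (321,211), and green (376,211). The tool is aligned with the scale. I'll compare positions from all three cameras.

```bash
python3 - <<'E'
import pickle
from h import *
d,s=pickle.load(open("im1.pkl","rb"))
w=d["wrist"]
for n,u,v in(("blue",210,211),("hold",265,211),("unit",321,211),("green",376,211)): print(n,pt(w,u,v),pt(w,u,v,z=.047))
print("case",pt(w,382,90))
tip=s["tcp_pos"]+s["tcp_rot"]@[0,0,.019]
print("tip proj",tip,proj(w,[tip]),proj(d["side"],[tip]),proj(d["top"],[tip]))
for k,o in(("side",(190,80)),("top",(250,200)),("wrist",(230,230))):
    im=d[k];a=cv2.resize(np.ascontiguousarray(im["pixels"][o[1]:o[1]+100,o[0]:o[0]+130,::-1]),None,fx=5,fy=5,interpolation=cv2.INTER_CUBIC)
    p=proj(im,[tip])[0];cv2.circle(a,tuple(int(x) for x in ((p-o+.5)*5)),4,(0,0,255),1)
    cv2.imwrite(f"pics/t_{k}.png",a)
E
```

```text
blue [ 0.48881131 -0.10363954  0.04683761] [ 0.48873323 -0.10360762  0.047     ]
hold [ 0.48616223 -0.05031659  0.04668628] [ 0.48601407 -0.05030755  0.047     ]
unit [0.48330845 0.00368154 0.04689017] [0.48325753 0.00366605 0.047     ]
green [0.48062179 0.05713807 0.04679142] [0.48052688 0.05707359 0.047     ]
case [0.37006013 0.05059361 0.02577858]
tip proj [ 0.42730667 -0.03790455  0.23317161] [[279.1421285  272.41262273]] [[248.92421425 169.63205837]] [[310.46731495 225.20010907]]
```

View pics/t_side.png

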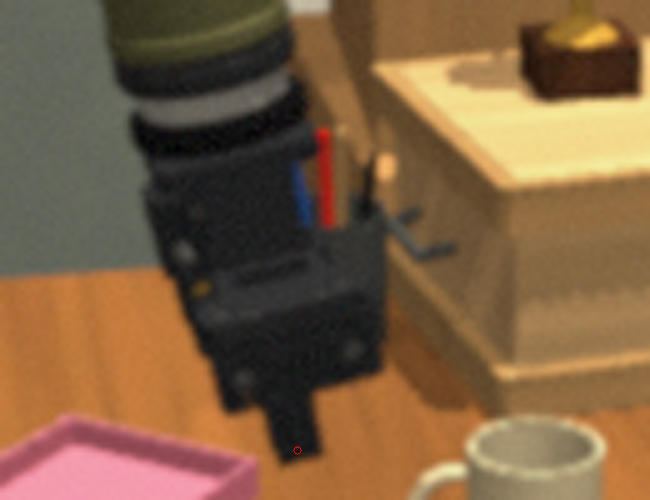

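View pics/t_wrist.png

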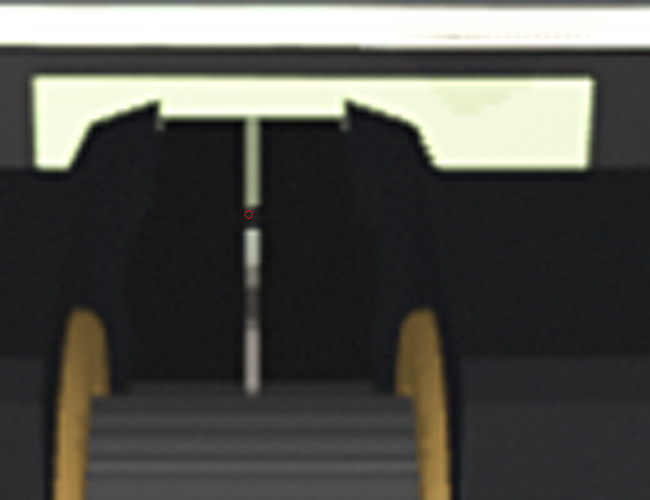

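View pics/t_top.png

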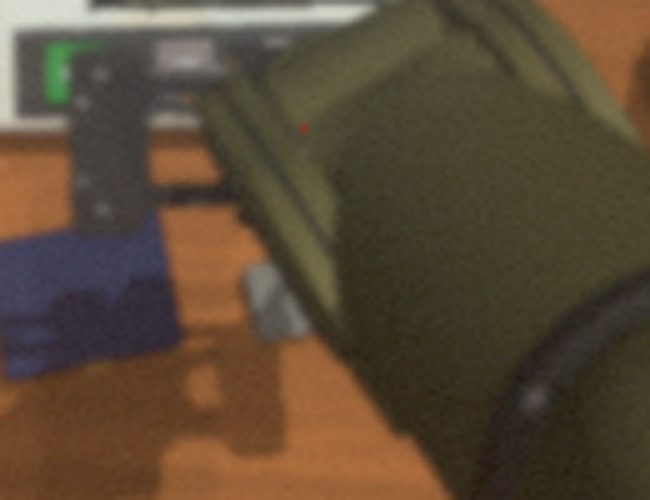

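Wrist and top cameras agree within 2 mm, with green at (0.481, 0.0575, 0.047) and blue at (0.4885, −0.104, 0.047). The 162 mm spacing and the heights fit the description. The side camera is the outlier (~8 mm), so I won't use it for position. Next I'll hover over green.

```bash
cat > hv.py <<'E'
import sys
from cell import manip
from h import *
K={"g":[.4808,.0578,.047],"b":[.4885,-.104,.047]}
s=manip.state();R=goalrot(2.9,.17);k=np.array(K[sys.argv[1]])
t=k-R[:,2]*(.019+float(sys.argv[2]))
print(s["time"],s["tcp_pos"],s["contact_force"],"tip in key axes mm (x up slope,y left,z out)",np.round(np.column_stack([-R[:,0],R[:,1],-R[:,2]]).T@(s["tcp_pos"]+s["tcp_rot"]@[0,0,.019]-k)*1000,1))
plan(s["tcp_pos"],s["tcp_rot"],t,R,55)
E
python3 hv.py g .02
```

```text
1.875 [ 0.42395442 -0.03653876  0.25194863] [ 0.09011743 -0.45581508  0.0606315 ] tip in key axes mm (x up slope,y left,z out) [-25.8 -91.5 193.4]
n 4
{"xyz": [-6.3, 23.1, 43.2] , "twist": [-0.1, 0.11, 0.05] }
{"xyz": [-6.3, 23.0, 43.3] , "twist": [-0.1, 0.11, 0.05] }
{"xyz": [-6.4, 23.0, 43.3] , "twist": [-0.1, 0.11, 0.05] }
{"xyz": [-6.4, 22.9, 43.3] , "twist": [-0.1, 0.11, 0.05] }
```

move_arm(targets=[{"xyz":[-6,23,43],"twist":[-0.1,0.1,0]},{"xyz":[-6,23,43],"twist":[-0.1,0.1,0]},{"xyz":[-6,23,43],"twist":[-0.1,0.1,0]},{"xyz":[-6,23,40],"twist":[-0.1,0.1,0]},{"xyz":[0,0,0],"twist":[0,0,0]}])

```text
time: 2.5
tcp_pos: [0.4418, 0.0265, 0.1412]
tcp_rot: [[-0.99, -0.07, 0.121], [-0.071, 0.997, -0.008], [-0.12, -0.016, -0.993]]
contact_force: [-0.4, 0.2, 0.5]
opening: 0.0007
```

```bash
python3 - <<'E'
from cell import manip
import cv2
im=manip.get_image("wrist");cv2.imwrite("pics/w2.png",im["pixels"][:,:,::-1])
E
python3 hv.py g .006
```

```text
2.55 [0.4417466  0.02617978 0.14168526] [ 0.01243414  0.60335277 -0.56045068] tip in key axes mm (x up slope,y left,z out) [-24.9 -29.9  81.2]
n 2
{"xyz": [-14.1, 15.0, 36.8] , "twist": [-0.38, -1.39, 0.57] }
{"xyz": [-13.1, 14.9, 37.2] , "twist": [-0.38, -1.39, 0.57] }
```

View pics/w2.png

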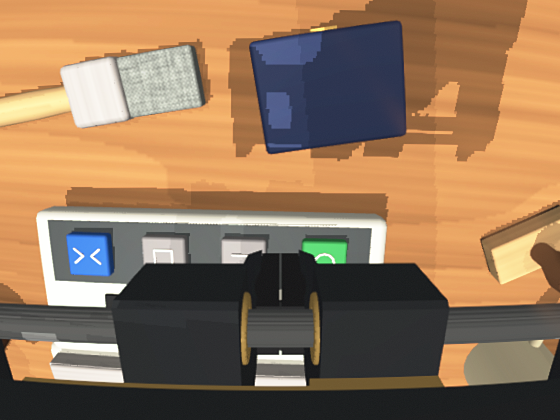

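The move fell short and the tool rotated about 3°. I'll check the joints.

```bash
python3 - <<'E'
from cell import manip
s=manip.state();print(s["joints"].round(1),s["qvel"].round(1))
E
python3 hv.py g .03
```

```text
[ -6.   38.5  -7.2 132.7  70.2   6.7  12.9] [ 1.3 -1.3  1.   0.3 -1.7  0.   1.3]
2.55 [0.4417466  0.02617978 0.14168526] [ 0.01243414  0.60335277 -0.56045068] tip in key axes mm (x up slope,y left,z out) [-24.9 -29.9  81.2]
n 2
{"xyz": [-13.5, 14.9, 24.8] , "twist": [-0.38, -1.39, 0.57] }
{"xyz": [-12.8, 14.8, 25.2] , "twist": [-0.38, -1.39, 0.57] }
```

```bash
cat > fk.py <<'E'
import pickle,numpy as np
from cell import manip
from scipy.spatial.transform import Rotation as Ro
from scipy.optimize import least_squares
def fk(q,L):
    T=np.zeros(3);T[2]=L[0];R=Ro.from_euler('ZY',[q[0],q[1]],degrees=True)
    T=T+R.apply([0,0,L[1]]);R=R*Ro.from_euler('ZY',[q[2],q[3]],degrees=True)
    T=T+R.apply([0,0,L[2]]);R=R*Ro.from_euler('ZYZ',q[4:7],degrees=True)
    return T+R.apply([0,0,L[3]]),R.as_matrix()
E
python3 - <<'E'
from fk import *
d,s1=pickle.load(open("im1.pkl","rb"));s=manip.state()
A=dict(joints=np.array([-62.63665538,39.53366245,-11.14547482,89.74504593,9.01327132,51.70951127,-12.3237753]),tcp_pos=np.array([.26813,.5639,.2569]),tcp_rot=np.array([[-.90318,.42926,-.00067],[.42926,.90318,-.00173],[-.00014,-.00185,-1]]))
S=[A,s1,s]
for x in S: print(x["joints"].round(1)); print(fk(x["joints"],[.3,.3,.3,.2])[1].round(2)); print(x["tcp_rot"].round(2))
E
```

```text
[-62.6  39.5 -11.1  89.7   9.   51.7 -12.3]
[[-0.43  0.9  -0.  ]
 [ 0.9   0.43  0.  ]
 [ 0.    0.   -1.  ]]
[[-0.9   0.43 -0.  ]
 [ 0.43  0.9  -0.  ]
 [-0.   -0.   -1.  ]]
[ 13.4  23.8 -20.8 130.8  29.1  18.8  60.9]
[[ 0.05  0.98  0.18]
 [ 1.   -0.05 -0.  ]
 [ 0.01  0.18 -0.98]]
[[-0.98 -0.05  0.18]
 [-0.05  1.    0.  ]
 [-0.18 -0.01 -0.98]]
[ -6.   38.5  -7.2 132.7  70.2   6.7  12.9]
[[ 0.07  0.99  0.12]
 [ 1.   -0.07  0.01]
 [ 0.02  0.12 -0.99]]
[[-0.99 -0.07  0.12]
 [-0.07  1.   -0.01]
 [-0.12 -0.02 -0.99]]
```

```bash
python3 - <<'E'
from fk import *
import itertools
d,s1=pickle.load(open("im1.pkl","rb"));s=manip.state()
A=dict(joints=np.array([-62.63665538,39.53366245,-11.14547482,89.74504593,9.01327132,51.70951127,-12.3237753]),tcp_pos=np.array([.26813,.5639,.2569]),tcp_rot=np.array([[-.90318,.42926,-.00067],[.42926,.90318,-.00173],[-.00014,-.00185,-1]]))
S=[A,s1,s];pickle.dump(S,open("S.pkl","wb"))
best=[]
for sg in itertools.product([1,-1],repeat=7):
  for off in(0,90,180,270):
    e=0
    for x in S:
        R=fk(x["joints"]*np.array(sg),[1,1,1,1])[1]@Ro.from_euler('Z',off,degrees=True).as_matrix()
        e+=np.linalg.norm(R-x["tcp_rot"])
    best.append((e,sg,off))
best.sort(key=lambda b:b[0])
for b in best[:4]:
  f=lambda L:np.concatenate([fk(x["joints"]*np.array(b[1]),L)[0]-x["tcp_pos"] for x in S])
  r=least_squares(f,[.3,.4,.4,.2]);print(b,r.x,np.abs(r.fun).max())
E
```

```text
(np.float64(6.88422899917864e-06), (-1, 1, -1, 1, -1, 1, -1), 90) [0.18580996 0.62660228 0.28197471 0.25274992] 0.04281406369478665
(np.float64(0.8504249087235429), (-1, -1, -1, -1, -1, -1, -1), 90) [ 0.35233285 -0.67475523 -0.20627052 -0.25067155] 0.13429658813221834
(np.float64(1.553022879535085), (1, 1, 1, 1, 1, 1, 1), 270) [ 3.43740801  0.02938979 -0.50066857  3.68871143] 0.3508415479387889
(np.float64(1.6842601294169324), (1, 1, -1, 1, -1, 1, 1), 0) [ 3.48559841 -0.15357093 -0.18160239  3.31873271] 0.41103061857104806
```

```bash
cat > fk.py <<'E'
import pickle,numpy as np
from scipy.spatial.transform import Rotation as Ro
from scipy.optimize import least_squares
SG=np.array([-1,1,-1,1,-1,1,-1])
LO=np.array([-172.22,-26.19,-84.43,7.71,-57.33,2.42,-152.13]);HI=np.array([172.22,119.32,86.54,146.69,237.33,119.75,152.13])
def fk(q,L):
    q=np.asarray(q)*SG
    R=Ro.from_euler('Z',q[0],degrees=True);T=np.array([0,0,L[0]])+R.apply([L[4],0,0]);R=R*Ro.from_euler('Y',q[1],degrees=True)
    T=T+R.apply([0,0,L[1]]);R=R*Ro.from_euler('Z',q[2],degrees=True);T=T+R.apply([L[5],0,0]);R=R*Ro.from_euler('Y',q[3],degrees=True)
    T=T+R.apply([L[6],0,0]);T=T+R.apply([0,0,L[2]]);R=R*Ro.from_euler('ZY',q[4:6],degrees=True);T=T+R.apply([L[7],0,0]);R=R*Ro.from_euler('Z',q[6]+90,degrees=True)
    return T+R.apply([0,0,L[3]]),R.as_matrix()
E
python3 - <<'E'
from fk import *
S=pickle.load(open("S.pkl","rb"))
for free in ([0,1,2,3,5,6],[0,1,2,3,5,6,7],[0,1,2,3,7],[0,1,2,3,4],[0,1,2,3,4,7],list(range(8))):
  def f(p):
    L=np.zeros(8);L[free]=p
    return np.concatenate([fk(x["joints"],L)[0]-x["tcp_pos"] for x in S]+[1e-4*p])
  r=least_squares(f,np.array([.3,.4,.4,.2,0,0,0,0])[free]);print(free,r.x.round(4),np.abs(r.fun[:9]).max())
E
```

```text
[0, 1, 2, 3, 5, 6] [ 0.8818  0.8193  0.4378  1.0928 -0.2527  0.0612] 0.01472056046601028
[0, 1, 2, 3, 5, 6, 7] [ 0.8977  0.8264  0.4389  1.1186 -0.2623  0.0626 -0.003 ] 0.015175103573202342
[0, 1, 2, 3, 7] [0.3039 0.62   0.3539 0.3035 0.0495] 0.03534806842206212
[0, 1, 2, 3, 4] [ 0.0405  0.4382  0.25   -0.0232  0.1475] 0.04467964566195471
[0, 1, 2, 3, 4, 7] [0.1805 0.475  0.3224 0.0854 0.1141 0.0449] 0.0297550110443639
[0, 1, 2, 3, 4, 5, 6, 7] [ 1.5615  1.2054  0.5533  2.1083 -0.1616 -0.487   0.1106 -0.0416] 0.010674619878137948
```

Joint 6 is near its lower limit (wrist singularity) and joint 5 is swinging. I'll go on slowly at a safe height to see whether the wrist passes through.

move_arm(targets=[{"xyz":[-9,10,5],"twist":[-0.4,-1.4,0.5]},{"xyz":[-9,10,5],"twist":[-0.4,-1.4,0.5]},{"xyz":[-9,10,5],"twist":[0,0,0]},{"xyz":[0,0,5],"twist":[0,0,0]},{"xyz":[0,0,0],"twist":[0,0,0]}])

```text
time: 3.18
tcp_pos: [0.4692, 0.055, 0.1304]
tcp_rot: [[-0.983, -0.055, 0.173], [-0.055, 0.998, 0.005], [-0.173, -0.005, -0.985]]
contact_force: [0.4, -0.1, -0.4]
opening: 0.0004
```

```bash
python3 - <<'E'
from cell import manip
s=manip.state();print(s["joints"].round(1),s["qvel"].round(1));print(s["tcp_rot"].round(3))
E
python3 hv.py g .03
```

```text
[ -8.4  40.6  -8.3 130.8  96.8   7.6 -17.3] [-2.2 -1.2  1.9 -0.3 -1.2 -1.3  1.1]
[[-0.983 -0.055  0.173]
 [-0.055  0.998  0.005]
 [-0.173 -0.005 -0.985]]
3.175 [0.46915395 0.05496691 0.13039902] [ 0.41687255 -0.10351081 -0.35840402] tip in key axes mm (x up slope,y left,z out) [ 2.6 -2.3 65.2]
n 1
{"xyz": [2.6, 2.4, 35.2] , "twist": [-0.22, 0.21, 0.32] }
```

The wrist is passing through cleanly: orientation is right and the tip sits over the green key. Descending in small steps.

move_arm(targets=[{"xyz":[1,1,10],"twist":[0,0,0]},{"xyz":[1,1,10],"twist":[0,0,0]},{"xyz":[0,0,10],"twist":[0,0,0]},{"xyz":[0,0,10],"twist":[0,0,0]},{"xyz":[0,0,0],"twist":[0,0,0]}])

```text
time: 3.8
tcp_pos: [0.4737, 0.056, 0.0924]
tcp_rot: [[-0.983, -0.056, 0.174], [-0.056, 0.998, 0.002], [-0.174, -0.008, -0.985]]
contact_force: [-0.5, 0.7, 0.5]
opening: 0.0007
```

```bash
python3 - <<'E'
from cell import manip
import cv2
s=manip.state();print(s["joints"].round(1),s["qvel"].round(1));print(s["tcp_rot"].round(3))
im=manip.get_image("wrist");cv2.imwrite("pics/w3.png",im["pixels"][:,:,::-1])
E
python3 hv.py g .006
```

```text
[ -1.3  46.6 -20.1 130.7 107.8  17.6 -28.1] [-0.7 -1.2  0.9  0.2 -0.6 -0.7  0.6]
[[-0.983 -0.056  0.174]
 [-0.056  0.998  0.002]
 [-0.174 -0.008 -0.985]]
3.85 [0.47371706 0.05609285 0.09268519] [-0.76352625 -0.13944315  1.05048119] tip in key axes mm (x up slope,y left,z out) [ 0.8 -1.5 27.2]
n 1
{"xyz": [0.8, 1.5, 21.2] , "twist": [-0.4, 0.29, 0.38] }
```

View pics/w3.png

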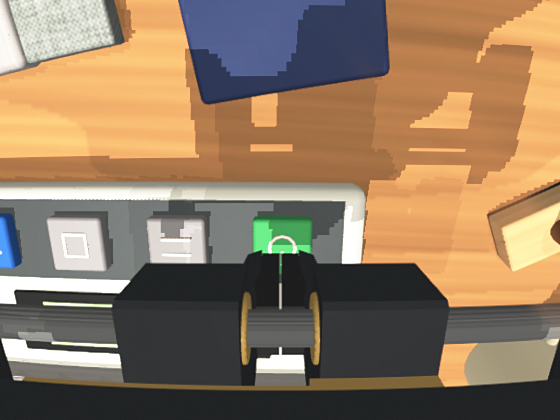

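The fingertip at (281,255) is centred on the green key (283,235). Approaching contact.

move_arm(targets=[{"xyz":[1,1,8],"twist":[-0.4,0.3,0.3]},{"xyz":[0,0,8],"twist":[0,0,0]},{"xyz":[0,0,5],"twist":[0,0,0]},{"xyz":[0,0,0],"twist":[0,0,0]}])

```text
time: 4.35
tcp_pos: [0.4766, 0.0572, 0.0708]
tcp_rot: [[-0.984, -0.052, 0.169], [-0.051, 0.999, 0.008], [-0.169, -0.0, -0.986]]
contact_force: [1.1, -0.3, 0.4]
opening: 0.0
```

```bash
python3 hv.py g .0
```

```text
4.35 [0.476591   0.05718379 0.07083347] [ 1.10854714 -0.28800577  0.44961159] tip in key axes mm (x up slope,y left,z out) [-0.1 -0.4  5.2]
n 1
{"xyz": [-0.1, 0.4, 5.2] , "twist": [-0.01, 0.0, 0.08] }
```

move_arm(targets=[{"xyz":[0,0,4],"twist":[0,0,0]},{"xyz":[0,0,3],"twist":[0,0,0]}])

```text
time: 4.6
tcp_pos: [0.4778, 0.0573, 0.0639]
tcp_rot: [[-0.984, -0.052, 0.169], [-0.052, 0.999, 0.008], [-0.17, -0.001, -0.986]]
contact_force: [-1.7, -0.1, 4.3]
opening: 0.0003
```

```bash
python3 hv.py g .0
```

```text
4.6 [0.47782142 0.05725544 0.06389264] [-1.7220946  -0.05836059  4.30507915] tip in key axes mm (x up slope,y left,z out) [-0.1 -0.4 -1.8]
n 1
{"xyz": [-0.1, 0.4, -1.8] , "twist": [-0.01, 0.03, 0.09] }
```

move_arm(targets=[{"xyz":[0,0,2],"twist":[0,0,0]}])

```text
time: 4.72
tcp_pos: [0.4781, 0.0573, 0.062]
tcp_rot: [[-0.984, -0.052, 0.17], [-0.052, 0.999, 0.008], [-0.17, -0.001, -0.985]]
contact_force: [-0.6, -0.7, 5.3]
opening: 0.0004
```

```bash
python3 hv.py g .0
```

```text
4.725 [0.47812356 0.05726788 0.06202472] [-0.64217012 -0.68985807  5.30227689] tip in key axes mm (x up slope,y left,z out) [-0.1 -0.4 -3.7]
n 1
{"xyz": [-0.1, 0.4, -3.7] , "twist": [-0.02, 0.04, 0.1] }
```

move_arm(targets=[{"xyz":[0,0,0],"twist":[0,0,0]},{"xyz":[0,0,0],"twist":[0,0,0]},{"xyz":[0,0,0],"twist":[0,0,0]},{"xyz":[0,0,0],"twist":[0,0,0]}])

```text
time: 5.22
tcp_pos: [0.4779, 0.0573, 0.0631]
tcp_rot: [[-0.984, -0.053, 0.171], [-0.052, 0.999, 0.008], [-0.171, -0.001, -0.985]]
contact_force: [-1.1, -0.5, 4.8]
opening: 0.0003
```

```bash
python3 hv.py g .0; python3 - <<'E'
from cell import manip
import cv2
d={}
for n in("top","side"):
    im=manip.get_image(n);o=(220,150) if n=="top" else (225,190)
    cv2.imwrite(f"pics/h_{n}.png",cv2.resize(im["pixels"][o[1]:o[1]+110,o[0]:o[0]+140,::-1],None,fx=5,fy=5,interpolation=cv2.INTER_CUBIC))
E
```

```text
5.225 [0.47792867 0.05726283 0.06310057] [-1.12770709 -0.54690146  4.78815572] tip in key axes mm (x up slope,y left,z out) [-0.1 -0.4 -2.6]
n 1
{"xyz": [-0.1, 0.4, -2.6] , "twist": [-0.03, 0.12, 0.14] }
```

View pics/h_side.png

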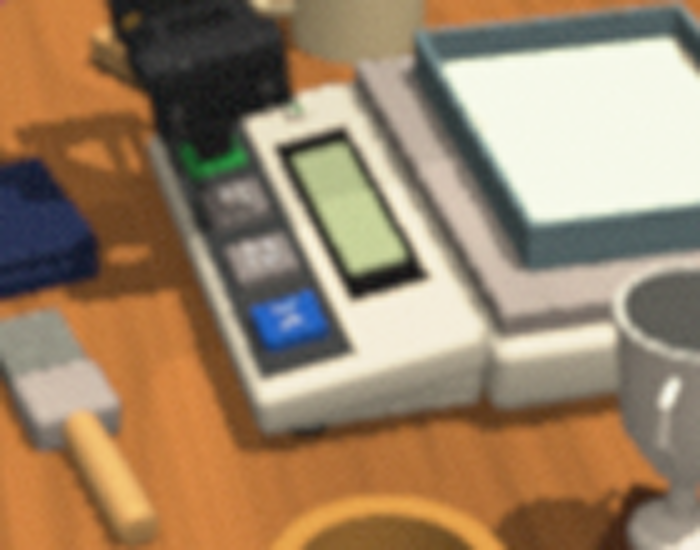

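The fingertip is on the green key only and the neighbours look untouched. The press has crept up about 1 mm, so I'll hold on with a little compensation and then let go.

move_arm(targets=[{"xyz":[0,0,1],"twist":[0,0,0]},{"xyz":[0,0,0.3],"twist":[0,0,0]},{"xyz":[0,0,0.3],"twist":[0,0,0]},{"xyz":[0,0,0.3],"twist":[0,0,0]}])

```text
time: 5.82
tcp_pos: [0.478, 0.0573, 0.0622]
tcp_rot: [[-0.984, -0.053, 0.172], [-0.053, 0.999, 0.008], [-0.173, -0.001, -0.985]]
contact_force: [-1.8, -0.5, 6.1]
opening: 0.0002
```

```bash
python3 hv.py g .02
```

```text
5.825 [0.47804978 0.05730051 0.06223925] [-1.84551819 -0.47108226  6.0821245 ] tip in key axes mm (x up slope,y left,z out) [-0.1 -0.4 -3.5]
n 1
{"xyz": [-0.2, 0.3, -23.5] , "twist": [-0.03, 0.2, 0.17] }
```

move_arm(targets=[{"xyz":[0,0,-10],"twist":[0,0,0]},{"xyz":[0,0,-15],"twist":[0,0,0]},{"xyz":[0,0,-15],"twist":[0,0,0]},{"xyz":[0,0,0],"twist":[0,0,0]}])

```text
time: 6.32
tcp_pos: [0.4709, 0.0572, 0.1036]
tcp_rot: [[-0.984, -0.053, 0.173], [-0.052, 0.999, 0.009], [-0.173, -0.0, -0.985]]
contact_force: [-0.4, -1.3, -0.2]
opening: 0.0001
```

```bash
python3 - <<'E'
from cell import manip
import cv2
s=manip.state();print(s["joints"].round(1))
for n in("wrist","side"):
    im=manip.get_image(n)
    a=im["pixels"][:,:,::-1]
    if n=="side":a=cv2.resize(a[190:300,225:365],None,fx=5,fy=5,interpolation=cv2.INTER_CUBIC)
    cv2.imwrite(f"pics/r_{n}.png",a)
E
python3 hv.py b .03
```

```text
[ -2.2  44.8 -18.4 130.9 105.8  15.4 -26.4]
6.425 [0.47073537 0.05706611 0.10262203] [ 0.57458161 -0.19344014  0.57777174] tip in key axes mm (x up slope,y left,z out) [  0.  161.8  37.4]
n 3
{"xyz": [0.1, -53.9, 2.5] , "twist": [0.01, 0.04, 0.04] }
{"xyz": [0.1, -53.9, 2.5] , "twist": [0.01, 0.04, 0.04] }
{"xyz": [0.0, -53.9, 2.5] , "twist": [0.01, 0.04, 0.04] }
```

View pics/r_wrist.png

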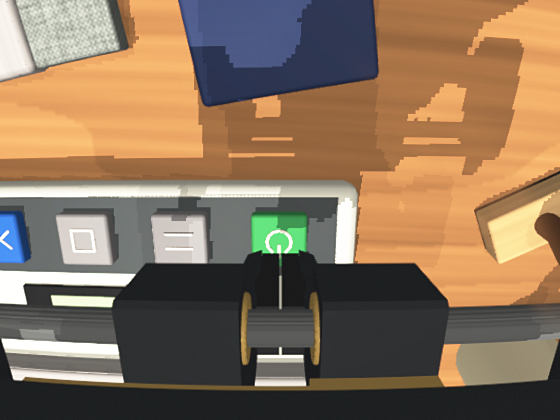

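View pics/r_side.png

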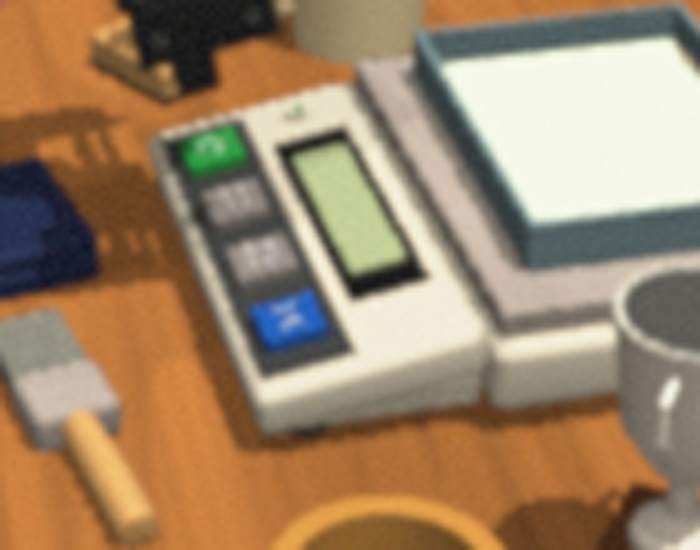

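Green is back up, and the display gives no visible on/off cue. Moving across to blue with the tip about 37 mm above the keys.

move_arm(targets=[{"xyz":[0,-40,0],"twist":[0,0,0]},{"xyz":[0,-40,0],"twist":[0,0,0]},{"xyz":[0,-40,0],"twist":[0,0,0]},{"xyz":[0,-40,0],"twist":[0,0,0]},{"xyz":[0,0,0],"twist":[0,0,0]}])

```text
time: 7.05
tcp_pos: [0.4802, -0.1066, 0.099]
tcp_rot: [[-0.984, -0.055, 0.169], [-0.054, 0.999, 0.011], [-0.169, 0.002, -0.986]]
contact_force: [-0.3, -0.6, 0.6]
opening: 0.0009
```

```bash
python3 - <<'E'
from cell import manip
s=manip.state();print(s["joints"].round(1))
E
python3 hv.py b .02
```

```text
[ 14.3  45.1  -9.3 127.8 115.4   5.  -13.8]
7.05 [ 0.4801669  -0.10655547  0.09904243] [-0.33648456 -0.57033792  0.61622474] tip in key axes mm (x up slope,y left,z out) [ 0.5 -2.1 33.7]
n 1
{"xyz": [0.5, 2.1, 13.7] , "twist": [0.17, -0.0, 0.21] }
```

move_arm(targets=[{"xyz":[1,2,8],"twist":[0.2,0,0.2]},{"xyz":[0,0,8],"twist":[0,0,0]},{"xyz":[0,0,0],"twist":[0,0,0]}])

```text
time: 7.42
tcp_pos: [0.4815, -0.1023, 0.0812]
tcp_rot: [[-0.985, -0.052, 0.167], [-0.051, 0.999, 0.011], [-0.167, 0.003, -0.986]]
contact_force: [0.3, 0.6, 0.5]
opening: 0.0004
```

```bash
python3 - <<'E'
from cell import manip
import cv2
s=manip.state();print(s["joints"].round(1))
im=manip.get_image("wrist");cv2.imwrite("pics/w4.png",im["pixels"][:,:,::-1])
E
python3 hv.py b .005
```

```text
[ 16.6  47.7 -14.1 127.9 116.5   9.4 -15.2]
7.475 [ 0.48150437 -0.10224991  0.08149022] [-0.61864281 -0.22540643 -0.27326853] tip in key axes mm (x up slope,y left,z out) [-1.   2.2 16.2]
n 1
{"xyz": [-1.0, -2.1, 11.2] , "twist": [0.16, -0.1, 0.08] }
```

View pics/w4.png

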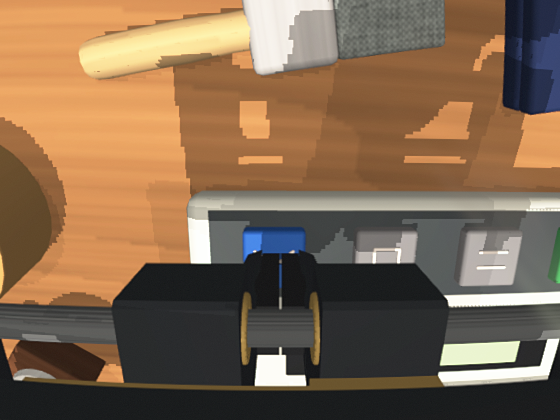

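The fingertip (281) is about 2 mm off the blue key's centre (275), matching the computed 2.2 mm. I'll correct that while approaching.

move_arm(targets=[{"xyz":[-1,-2,6],"twist":[0,0,0]},{"xyz":[0,0,5],"twist":[0,0,0]},{"xyz":[0,0,0],"twist":[0,0,0]}])

```text
time: 7.85
tcp_pos: [0.4849, -0.1036, 0.0703]
tcp_rot: [[-0.984, -0.054, 0.168], [-0.052, 0.999, 0.012], [-0.168, 0.003, -0.986]]
contact_force: [-0.8, -0.3, 0.8]
opening: 0.0002
```

```bash
python3 hv.py b 0
```

```text
7.85 [ 0.48489555 -0.1036471   0.07027847] [-0.78070834 -0.27130992  0.79298487] tip in key axes mm (x up slope,y left,z out) [0.4 0.6 4.5]
n 1
{"xyz": [0.4, -0.5, 4.5] , "twist": [0.17, -0.07, 0.14] }
```

move_arm(targets=[{"xyz":[0,-0.5,4],"twist":[0,0,0]},{"xyz":[0,0,3],"twist":[0,0,0]},{"xyz":[0,0,1.5],"twist":[0,0,0]}])

```text
time: 8.22
tcp_pos: [0.4865, -0.104, 0.062]
tcp_rot: [[-0.984, -0.054, 0.168], [-0.053, 0.999, 0.011], [-0.169, 0.002, -0.986]]
contact_force: [-2.3, 0.0, 7.2]
opening: 0.0002
```

```bash
python3 hv.py b 0
```

```text
8.225 [ 0.4864507  -0.10402879  0.06203221] [-2.29338278  0.04894942  7.19781916] tip in key axes mm (x up slope,y left,z out) [ 0.5  0.1 -3.8]
n 1
{"xyz": [0.5, -0.1, -3.8] , "twist": [0.16, -0.03, 0.16] }
```

Blue is well past its working point. One short hold, then release and retreat up and back.

move_arm(targets=[{"xyz":[0,0,0],"twist":[0,0,0]},{"xyz":[0,0,-10],"twist":[0,0,0]},{"xyz":[0,0,-20],"twist":[0,0,0]},{"xyz":[0,0,-25],"twist":[0,0,0]},{"xyz":[0,0,-25],"twist":[0,0,0]}])

```text
time: 8.85
tcp_pos: [0.479, -0.1073, 0.1292]
tcp_rot: [[-0.981, -0.05, 0.186], [-0.051, 0.999, 0.002], [-0.186, -0.007, -0.983]]
contact_force: [0.4, 0.3, 0.2]
opening: 0.0002
```

move_arm(targets=[{"xyz":[0,0,-30],"twist":[0,0,0]},{"xyz":[0,0,-30],"twist":[0,0,0]},{"xyz":[0,0,-30],"twist":[0,0,0]},{"xyz":[0,0,-30],"twist":[0,0,0]},{"xyz":[0,0,0],"twist":[0,0,0]}])

```text
time: 9.48
tcp_pos: [0.458, -0.1084, 0.2454]
tcp_rot: [[-0.98, -0.048, 0.192], [-0.049, 0.999, -0.003], [-0.192, -0.012, -0.981]]
contact_force: [-0.4, -0.5, -0.5]
opening: 0.0005
```

```bash
python3 - <<'E'
from cell import manip
import cv2
s=manip.state();print(s["time"],s["tcp_pos"],s["joints"].round(1),s["contact_force"])
for n in("wrist","side","top"):
    im=manip.get_image(n)
    a=im["pixels"][:,:,::-1]
    if n=="side":a=cv2.resize(a[160:320,190:400],None,fx=3.6,fy=3.6,interpolation=cv2.INTER_CUBIC)
    cv2.imwrite(f"pics/e_{n}.png",a)
E
```

```text
9.475 [ 0.45803308 -0.1083799   0.24538704] [ 35.7  30.3 -40.6 124.6  45.7  27.2  53.4] [-0.39209875 -0.48088475 -0.48389636]
```

View pics/e_side.png

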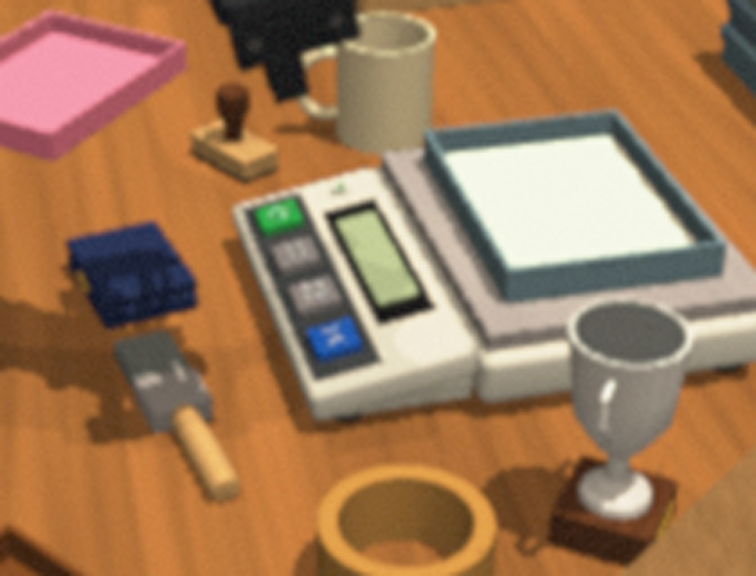

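View pics/e_wrist.png

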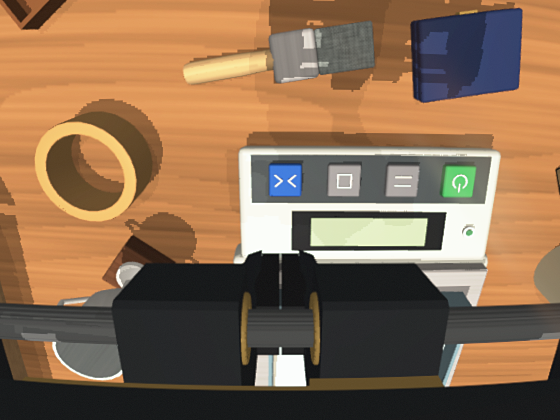

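All four keys are up, and the tray, case, brush, tape, cup, stamp and mug stand where they were. Moving a little further off, then handing in.

move_arm(targets=[{"xyz":[0,0,-30],"twist":[0,0,0]},{"xyz":[0,0,-30],"twist":[0,0,0]},{"xyz":[0,0,-20],"twist":[0,0,0]},{"xyz":[0,0,0],"twist":[0,0,0]},{"xyz":[0,0,0],"twist":[0,0,0]}])

```text
time: 10.25
tcp_pos: [0.4402, -0.1081, 0.3176]
tcp_rot: [[-0.983, -0.05, 0.177], [-0.051, 0.999, 0.0], [-0.177, -0.009, -0.984]]
contact_force: [0.4, -1.1, 0.9]
opening: 0.0006
```

```bash
python3 - <<'E'
from cell import manip
s=manip.state();print(s["time"],s["tcp_pos"],s["qvel"].round(1),s["contact_force"])
print(manip.finish_job())
E
```

```text
10.25 [ 0.44019923 -0.10809996  0.31761262] [-0.3  0.2  0.3  0.   0.3 -0.3 -0.4] [ 0.35271261 -1.07663325  0.91301032]
the job is handed in; nothing more can be done
None
```

I held the green key down for about 1.2 s at roughly 4.5–6.5 N and let it come up. I then pressed the blue tare key briefly at about 7 N and released it. The hand was about 0.3 m above the table when I handed the job in at 10.25 s.

**Last checks:** The final pictures show all four keys up, with the tray and the things standing about where they were. Neither the pan nor the grey keys came near the fingers, and the contact force at the end was only sensor noise.

**What disagreed or could not be confirmed:**
- **Side camera:** it placed the keys about 8 mm off from the wrist and top cameras, so I didn't use it for positions.
- **Wrist singularity:** the first descent towards the green key fell short and tilted the tool about 3° while still high above the scale. It recovered before any contact.
- **Press depth:** the green press eased by about 1 mm partway through the hold. The force stayed above the 4.2 N working point at every reading, and I pushed it back in.
- **Scale reading:** the display shows no readable change, so I judged that both keys worked from the force and travel only.

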